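# Slide the circuit board under the inspection microscope

## Task

Bring the circuit board under the microscope: with a fingertip press the lock button on the carriage right down and, keeping it held down, slide the carriage along its rails until it meets the end stop at the microscope end. Then let the button spring back up so that the carriage is locked there, and move clear. Do not force the carriage, keep off the circuit board and the microscope, and leave the things lying round the stage where they are.

Things in the scene. Friction and masses are not known exactly. Their poses are not given: they have to be found in the camera images.
- stage: fixed inspection stage: aluminium bed 160 x 480 x 16 mm (stage y -275 to +205 mm, x -80 to +80), two rails along it, a 64 mm high end block at either end of the rails. Origin on the table under the middle of the rails. y axis along the rails: the carriage slides towards -y, where the end stop and the microscope are. x axis across the rails, away from the robot
- carriage (a joint): how far the carriage has slid, m: starts locked between 0 and 0.06, hard end stop at 0.160 at the microscope end. The button's pawl catches in a rack with notches 12 mm apart (1 mm play either way), one of them at the end stop. Unlocked, the carriage (about 1 kg) runs on ball bearings with little drag
- lock_button (a joint): how far the lock button is pressed, m: 0 up (locked), 0.009 fully down. The carriage is free only while it is pressed more than about 0.006. Spring: about 3 N to start, 7 N fully down; springs back up when let go
- button_top (a point): centre of the lock button's top: flat white ribbed pad, 40 mm across the rails x 30 mm along them, on a black housing (56 x 46 mm) at the carriage's end away from the microscope. Top 88 mm above the table when up, 79 mm fully pressed (1 mm above the housing). Rides on the carriage; at the end stop it is 110 mm along the rails from the microscope's tube axis
- plate_top (a point): middle of the top edge of the push plate: upright steel plate on the carriage between button and circuit board, 56 mm wide across the rails, 5 mm thick, top 112 mm above the table. Its face towards the button is 19 mm from the button's centre; a fingertip on the button moves the carriage by leaning on this plate or by friction on the button
- board: copper-clad circuit board 86 x 98 mm with small parts, held on the carriage beyond the push plate; its nearer edge is 61 mm along the rails from the button's centre. Origin under its middle, 62 mm above the table; parts reach 78 mm. Not to be touched
- microscope: digital microscope fixed on the stage: 22 mm column at stage y -243 mm, 316 mm high; arm at 253 mm; white vertical tube 33 mm thick with a 48 mm black lamp ring below it at stage y -115 mm, from 135 to 300 mm above the table. Same origin as the stage. Not to be touched
- spool: loose spool of solder 56 mm across, 40 mm high, standing near the stage on the robot's side. Origin under its middle
- driver: loose screwdriver 170 mm long with a black handle lying on the robot's side of the stage
- cutters: loose small side cutters, 110 mm long, black handles, lying beyond the stage
- connector: loose red and black power connector 26 x 18 x 12 mm lying beyond the stage
- glasses_case: loose black glasses case 155 x 60 x 40 mm lying beyond the stage
- loupe: loose black eye loupe 42 mm across, 32 mm high, on the robot's side of the stage
- flux_tin: loose round tin 54 mm across, 35 mm high, off the left end of the stage

How it is judged:
By the outcome, as a careful person would: the job done as asked, in the order asked, and still so for the second after the job is handed in, with the robot touching nothing.
It also fails if it takes over 32 s, if anything falls off the work surface, if the arm or the gripper's body presses on something with over 40 N, if the wrist force passes 120 N, or if a joint passes its speed limit or range.

## Robot

A 6-joint arm with a two-finger parallel gripper is mounted at the origin on the work surface. World frame = base frame: x ahead of the robot, y to its left, z up, the work surface at z = 0. Lengths are in m, angles in degrees, forces in N, time in s.
With the tool pointing down it reaches from about 0.35 to 0.875 m from the base axis. Payload 4.2 kg.
Tool frame: the origin (TCP) lies between the finger pads; the fingertips stand 25 mm ahead of it and the grasp point (between the pads) lies 6 mm ahead of it (r.tips_ahead is the distance from the TCP to the fingertips, in m); z points along the fingers, y is the direction in which the jaws open and shut (so a half turn about z gives the same grasp; the last joint's range is limited). The gripper opens to 87 mm and grips with 3 to 60 N. Pads are 19 mm wide; open, the fingers measure 117 mm over their backs; the gripper's body (75 mm by 190 mm) begins 51 mm behind the grasp point.
Start: joints at [-59.84, 22.042, 0.453, 0, -68.411, -14.817], TCP at [0.165, -0.603, 0.248] pointing down, gripper open.
Joint ranges: [-179.83, 179.83], [-69.29, 118.12], [-61.27, 80.66], [-181.25, 117.63], [-171.15, -9.14], [-177.46, 177.46]. Speed limits (degrees/s): [159.86, 159.86, 180, 180, 180, 180].

## Interface

Orientations are given as a 3x3 rotation matrix whose columns are the frame's x, y, z axes.
In Python, from station import r, vision, finish_job gives the robot as it stands.
- The arm moves only by the shell command python3 -m jog 'ROWS'. ROWS is a JSON object of lists of equal length, an entry for each row: "rot": the turn, a rotation vector about the world's x, y, z in degrees, a list of three; "delta_pos": the shift along the world's x, y, z in mm, a list of three; "grip": the opening in per cent of the stroke, from 0 (shut) to 100 (fully open). A call has 1 to 10 rows; each row shifts and turns the commanded pose from where the row before left it; what a row does not reach is not made up. A row lasts 1/12 s, in which the tool goes at most 41.7 mm and 7.16 degrees, less where a joint would pass 70% of its speed; a pose out of reach is approached as far as the arm can. A call with a gripper value outside its range is refused whole. The fingers move at their own pace and stop on an object; the grip force is fixed at half the most. Time passes only in rows, so rows that do not move let the fingers close. It gives the time, the measured TCP pose, the force and the opening at its end, in the units of the state.
- r.sense(): the state, without advancing time (a new reading comes with each control period).
- vision.capture(name): name is "scene" or "top"; returns a dict with "frame" (480x640x3 uint8, red, green, blue), "K" (3x3 intrinsics, pixels), "xyz" and "orientation" of the camera in the world. Camera axes: x right, y up, looking along -z (the intrinsics and any distortion apply to the point x, -y, -z); pixel columns grow to the right and rows downward; lengths in m; the calibration is good to about 2 mm. A picture is of the moment at which its call begins. There is no depth.
- finish_job(): hands the job in, once; it reports no verdict.
The state is a dict: "time_s": time; "joints": joint angles; "joint_velocities": joint speeds; "effort": joint torques, N m; "tcp_pos": TCP position; "ee_rot": TCP orientation; "wrist_force": force on the tool from outside, world axes, zero at the start; "moment": the same for the moment, N m; "gripper_width": opening from 0.0 (shut) to 1.0 (fully open).
Only numpy, scipy, OpenCV 4.12 (cv2) and the standard library are available. Lean on these libraries where they do the work, as an engineer would, in place of code of your own. Each camera call takes 0.05 s, during which the arm holds its last target. There are 200 camera calls.

## Working session

There is one attempt and no reset: what is moved stays moved. The work goes in short steps, Python scripts to look and compute and a shell command to move; the robot and the scene stay as the last step left them, time stands still between calls to the robot, and variables do not carry over. Pictures are saved under pics/ and viewed, about 8 in all and at most 12, crops included, and the job is handed in when it is done.

```bash
mkdir -p pics; python3 - <<'E'
from station import r, vision
import cv2,json
for n in("scene","top"):
    c=vision.capture(n); cv2.imwrite(f"pics/{n}0.png",c["frame"][:,:,::-1])
    print({k:(v if k!="frame" else 0) for k,v in c.items()})
s=r.sense();print(s["time_s"],s["tcp_pos"],s["ee_rot"],s["wrist_force"],s["gripper_width"])
E
```

```text
{'frame': 0, 'K': array([[543.38806753,   0.        , 321.50658128],
       [  0.        , 543.38806753, 231.55323915],
       [  0.        ,   0.        ,   1.        ]]), 'xyz': array([1.32265902, 0.18959602, 0.70382146]), 'orientation': array([[-0.14845858, -0.61583014,  0.77376565],
       [ 0.98889241, -0.08674954,  0.12069104],
       [-0.00720137,  0.7830886 ,  0.62186847]])}
{'frame': 0, 'K': array([[605.91348949,   0.        , 319.01806136],
       [  0.        , 605.91348949, 244.14690124],
       [  0.        ,   0.        ,   1.        ]]), 'xyz': array([0.33590564, 0.0890136 , 1.17500528]), 'orientation': array([[-0.02793492,  0.97905798, -0.20165591],
       [-0.99958244, -0.02586888,  0.012874  ],
       [ 0.00738778,  0.20193134,  0.97937182]])}
0.1 [ 0.16525001 -0.60225039  0.2465725 ] [[-9.64400033e-01 -2.64446882e-01 -6.50161955e-04]
 [-2.64447647e-01  9.64398254e-01  1.85715840e-03]
 [ 1.35895306e-04  1.96297742e-03 -9.99998064e-01]] [ 0.66964658  0.23464945 -0.04202121] 0.9992549652505036
```

View pics/scene0.png

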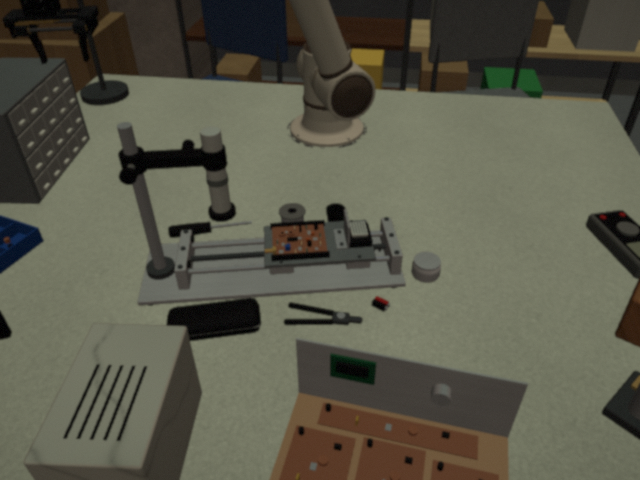

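View pics/top0.png

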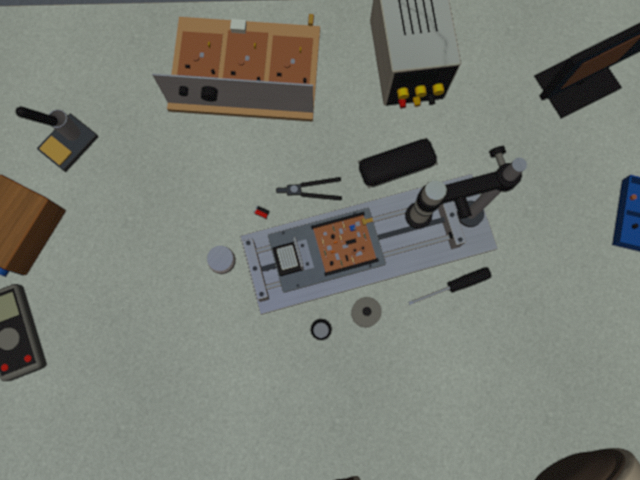

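The pictures show the stage with the microscope at world -y (right in the top view). The button is near (288,258) in top and (358,232) in scene. I'll enlarge both.

```bash
python3 - <<'E'
import cv2,numpy as np
a=cv2.imread("pics/top0.png")[170:320,230:530]; b=cv2.imread("pics/scene0.png")[190:310,130:430]
a=cv2.resize(a,None,fx=2.6,fy=2.6,interpolation=3)[:, :780]
cv2.imwrite("pics/ca.png",cv2.convertScaleAbs(a,alpha=1.4))
a=cv2.imread("pics/top0.png")[225:290,235:335]; b=cv2.imread("pics/scene0.png")[205:280,320:420]
f=lambda x:cv2.resize(x,(800,300 if 0 else int(800*x.shape[0]/x.shape[1]/2*1)) if 0 else None,fx=4,fy=4,interpolation=3)
cv2.imwrite("pics/cb.png",cv2.convertScaleAbs(np.vstack([f(a),f(b)]),alpha=1.5))
E
```

```text
(no output)
```

View pics/ca.png

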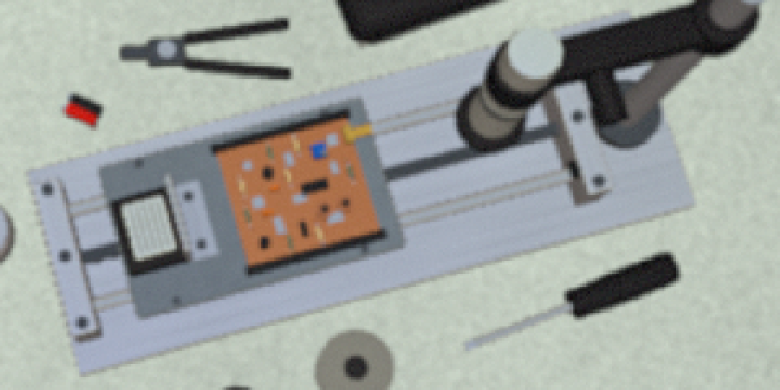

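View pics/cb.png

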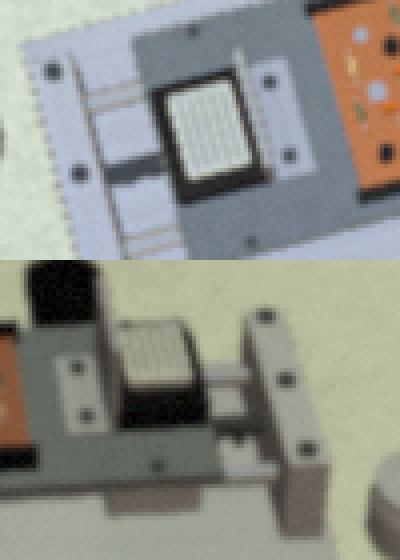

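```bash
cat > h.py <<'E'
import numpy as np
def ray(c,u,v):
    K=c["K"]; d=np.array([(u-K[0,2])/K[0,0],-(v-K[1,2])/K[1,1],-1]); return c["orientation"]@d
def hit(c,u,v,z):
    d=ray(c,u,v); return c["xyz"]+d*(z-c["xyz"][2])/d[2]
E
python3 - <<'E'
from station import r,vision
from h import *
from scipy.optimize import least_squares as L
t=vision.capture("top"); s=vision.capture("scene")
B=[((240.8,236.2),(80,205)),((261.5,313.5),(-80,205)),((497.3,248.1),(-80,-275)),((472.3,173.8),(80,-275))]
P=[(hit(t,*p,.016)[:2],np.array(q)/1e3) for p,q in B]
b=[hit(t,235+u/4,225+v/4,.088) for u,v in((166,93),(236,80),(258,165),(186,180))]
bm=np.mean(b,0); bs=np.mean([hit(s,320+u/4,205+(v-260)/4,.088) for u,v in((120,322),(183,320),(203,386),(122,390))],0)
print("bed",[p[0] for p in P],"btn",bm,bs)
def R(a): return np.array([[np.cos(a),-np.sin(a)],[np.sin(a),np.cos(a)]])
def f(x): return np.concatenate([x[:2]+R(x[2])@q-p for p,q in P])
o=L(f,[.5,0,0]); x=o.x; print("stage",x[:2],np.degrees(x[2]),o.fun*1e3)
for k in(bm,bs): print("btn in stage mm",1e3*R(x[2]).T@(k[:2]-x[:2]))
a=x[2]; print("slide dir",-R(a)[:,1],"x axis",R(a)[:,0])
S=r.sense(); print(S["time_s"],S["tcp_pos"],r.tips_ahead)
E
```

```text
bed [array([0.59445982, 0.22631924]), array([0.44247776, 0.18718747]), array([ 0.55745617, -0.27439896]), array([ 0.71038256, -0.23746613])] btn [0.53668675 0.13216863 0.088     ] [0.5377472  0.13723949 0.088     ]
stage [0.56772077 0.00936925] 14.010198646270752 [ 1.25176634  1.31937032 -2.00659932  1.71600456 -0.77959842 -2.41884
  1.5344314  -0.61653488]
btn in stage mm [ -0.38177092 126.65959197]
btn in stage mm [  1.87476203 131.32288612]
slide dir [ 0.2420946  -0.97025265] x axis [0.97025265 0.2420946 ]
0.2 [ 0.16533291 -0.60239134  0.24686014] 0.025
```

```bash
python3 -m jog '{"rot":[[0,0,7],[0,0,7],[0,0,7],[0,0,7],[0,0,7],[0,0,7],[0,0,7],[0,0,7],[0,0,7],[0,0,7]],"delta_pos":[[17,36,0],[17,36,0],[17,36,0],[17,36,0],[17,36,0],[17,36,0],[17,36,0],[17,36,0],[17,36,0],[17,36,0]],"grip":[0,0,0,0,0,0,0,0,0,0]}'
python3 -m jog '{"rot":[[0,0,7],[0,0,7],[0,0,4.7],[0,0,0],[0,0,0],[0,0,0],[0,0,0],[0,0,0],[0,0,0],[0,0,0]],"delta_pos":[[17,36,0],[17,36,0],[17,36,0],[17,36,0],[0,36,0],[0,36,0],[0,36,0],[0,36,0],[0,36,0],[0,36,0]],"grip":[0,0,0,0,0,0,0,0,0,0]}'
```

```text
time_s: 1.03
tcp_pos: [0.3356, -0.2409, 0.2477]
ee_rot: [[-0.075, -0.997, 0.001], [-0.997, 0.075, -0.0], [0.0, -0.001, -1.0]]
wrist_force: [0.3, -0.1, 1.1]
gripper_width: 0.324
time_s: 1.87
tcp_pos: [0.4028, 0.119, 0.2478]
ee_rot: [[0.243, -0.97, 0.0], [-0.97, -0.243, 0.0], [-0.0, -0.001, -1.0]]
wrist_force: [1.0, -0.5, -0.6]
gripper_width: 0.004
```

```bash
python3 -m jog '{"rot":[[0,0,0],[0,0,0],[0,0,0],[0,0,0],[0,0,0],[0,0,0],[0,0,0],[0,0,0]],"delta_pos":[[34,2.5,0],[34,2.5,0],[34,2.5,0],[33,2.5,0],[0,0,-30],[0,0,-30],[0,0,-30],[0,0,0]],"grip":[0,0,0,0,0,0,0,0]}'
python3 - <<'E'
from station import r,vision
import cv2,numpy as np
from h import *
t=vision.capture("top");s=vision.capture("scene")
f=lambda x:cv2.convertScaleAbs(cv2.resize(x[:,:,::-1],None,fx=4,fy=4,interpolation=3),alpha=1.5)
cv2.imwrite("pics/d.png",np.hstack([f(t["frame"][190:310,235:335]),f(s["frame"][165:285,315:415])]))
p=np.array(r.sense()["tcp_pos"])-[0,0,.025]
for c in(t,s):
    q=c["orientation"].T@(p-c["xyz"]); print(c["K"]@np.array([q[0],-q[1],-q[2]])/-q[2])
E
```

```text
time_s: 2.53
tcp_pos: [0.5345, 0.1256, 0.1512]
ee_rot: [[0.241, -0.971, -0.013], [-0.971, -0.241, -0.005], [0.002, 0.013, -1.0]]
wrist_force: [-0.8, -0.6, -0.0]
gripper_width: 0.006
[289.69070194 251.75512494   1.        ]
[354.3972483  208.63414298   1.        ]
```

View pics/d.png

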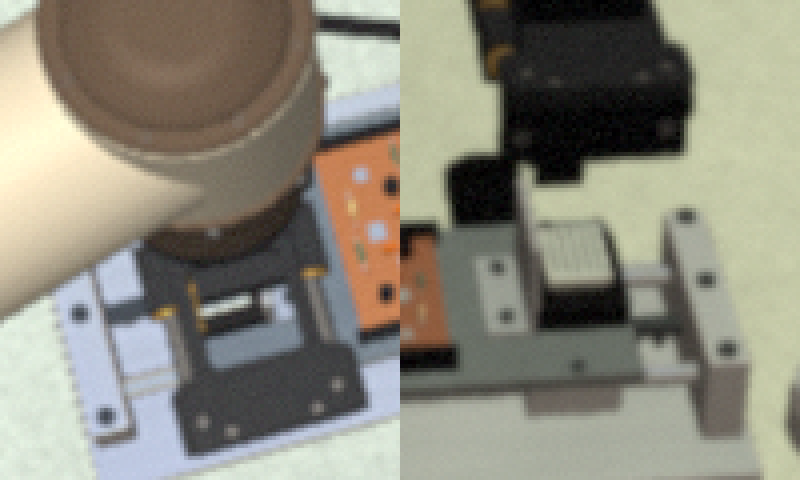

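The tip is at about pixel (355,210) in scene, matching the projection. It is above the pad, slightly towards the plate, so I'll shift about 3 mm away from the plate and lower.

```bash
python3 -m jog '{"rot":[[0,0,0],[0,0,0],[0,0,0],[0,0,0],[0,0,0]],"delta_pos":[[0,3,-10],[0,0,-15],[0,0,-8],[0,0,0],[0,0,0]],"grip":[0,0,0,0,0]}'
```

```text
time_s: 3.05
tcp_pos: [0.5388, 0.1306, 0.1253]
ee_rot: [[0.243, -0.97, 0.001], [-0.97, -0.243, 0.0], [0.0, -0.001, -1.0]]
wrist_force: [-0.2, -0.5, 0.6]
gripper_width: 0.007
```

```bash
python3 -m jog '{"rot":[[0,0,0],[0,0,0],[0,0,0],[0,0,0],[0,0,0],[0,0,0]],"delta_pos":[[0,0,-5],[0,0,-4],[0,0,-4],[0,0,-3],[0,0,0],[0,0,0]],"grip":[0,0,0,0,0,0]}'
python3 -m jog '{"rot":[[0,0,0],[0,0,0],[0,0,0],[0,0,0],[0,0,0]],"delta_pos":[[0,0,-2],[0,0,-2],[0,0,-1],[0,0,0],[0,0,0]],"grip":[0,0,0,0,0]}'
```

```text
time_s: 3.55
tcp_pos: [0.5388, 0.1304, 0.1091]
ee_rot: [[0.243, -0.97, 0.001], [-0.97, -0.243, 0.0], [0.0, -0.001, -1.0]]
wrist_force: [-0.9, 0.2, 3.8]
gripper_width: 0.006
time_s: 3.97
tcp_pos: [0.5388, 0.1304, 0.1044]
ee_rot: [[0.243, -0.97, 0.001], [-0.97, -0.243, 0.0], [0.0, -0.001, -1.0]]
wrist_force: [-1.4, -0.2, 7.3]
gripper_width: 0.001
```

```bash
python3 -m jog '{"rot":[[0,0,0],[0,0,0],[0,0,0]],"delta_pos":[[0,0,-1],[0,0,0],[0,0,0]],"grip":[0,0,0]}'
```

```text
time_s: 4.22
tcp_pos: [0.5389, 0.1303, 0.1043]
ee_rot: [[0.243, -0.97, 0.002], [-0.97, -0.243, -0.0], [0.0, -0.002, -1.0]]
wrist_force: [-2.7, -0.8, 11.2]
gripper_width: 0.005
```

```bash
python3 -m jog '{"rot":[[0,0,0],[0,0,0],[0,0,0],[0,0,0],[0,0,0],[0,0,0],[0,0,0],[0,0,0],[0,0,0],[0,0,0]],"delta_pos":[[0.24,-0.97,0],[0.48,-1.94,0],[0.73,-2.91,0],[0.97,-3.88,0],[1.21,-4.85,0],[1.21,-4.85,0],[1.21,-4.85,0],[1.21,-4.85,0],[1.21,-4.85,0],[1.21,-4.85,0]],"grip":[0,0,0,0,0,0,0,0,0,0]}'
```

```text
time_s: 5.05
tcp_pos: [0.5486, 0.0914, 0.1043]
ee_rot: [[0.243, -0.97, 0.002], [-0.97, -0.243, 0.0], [0.0, -0.002, -1.0]]
wrist_force: [-3.6, 1.0, 12.7]
gripper_width: 0.01
```

```bash
python3 -m jog '{"rot":[[0,0,0],[0,0,0],[0,0,0],[0,0,0],[0,0,0],[0,0,0],[0,0,0],[0,0,0],[0,0,0],[0,0,0]],"delta_pos":[[1.21,-4.85,0],[1.21,-4.85,0],[1.21,-4.85,0],[1.21,-4.85,0],[1.21,-4.85,0],[1.21,-4.85,0],[1.21,-4.85,0],[1.21,-4.85,0],[0.97,-3.88,0],[0.73,-2.91,0]],"grip":[0,0,0,0,0,0,0,0,0,0]}'
python3 - <<'E'
from station import r,vision
import cv2,numpy as np
from h import *
t=vision.capture("top");s=vision.capture("scene")
f=lambda x:cv2.convertScaleAbs(cv2.resize(x[:,:,::-1],None,fx=2.6,fy=2.6,interpolation=3),alpha=1.5)
cv2.imwrite("pics/e.png",f(s["frame"][115:310,130:430]))
E
```

```text
time_s: 5.88
tcp_pos: [0.5599, 0.0455, 0.1043]
ee_rot: [[0.243, -0.97, 0.001], [-0.97, -0.243, -0.0], [0.001, -0.001, -1.0]]
wrist_force: [-3.8, -0.5, 11.3]
gripper_width: 0.003
```

View pics/e.png

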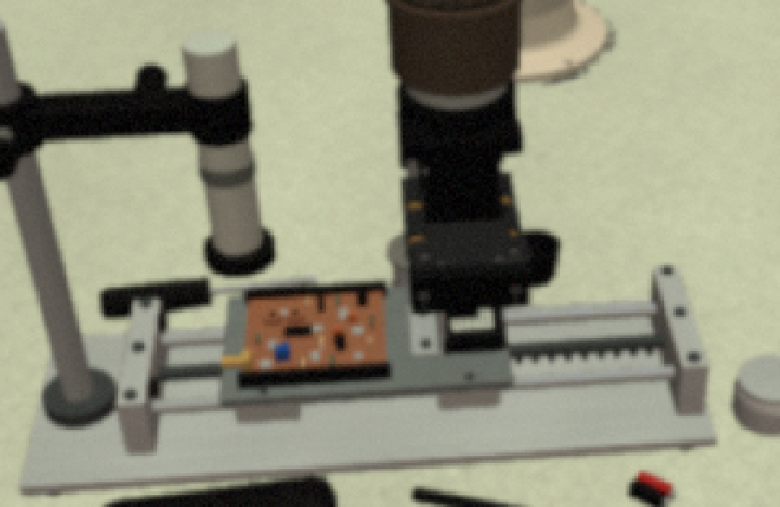

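The carriage follows the fingertip with the button held down, and the microscope is well clear. About 45 mm remain.

```bash
python3 -m jog '{"rot":[[0,0,0],[0,0,0],[0,0,0],[0,0,0],[0,0,0],[0,0,0],[0,0,0],[0,0,0],[0,0,0],[0,0,0]],"delta_pos":[[0.6,-3.88,0],[0.9,-4.85,0],[1.21,-4.85,0],[1.21,-4.85,0],[1.21,-4.85,0],[0.97,-3.88,0],[0.97,-3.88,0],[0.73,-2.91,0],[0.48,-1.94,0],[0.24,-0.97,0]],"grip":[0,0,0,0,0,0,0,0,0,0]}'
```

```text
time_s: 6.82
tcp_pos: [0.5689, 0.0087, 0.1043]
ee_rot: [[0.243, -0.97, 0.003], [-0.97, -0.243, -0.0], [0.001, -0.002, -1.0]]
wrist_force: [-1.9, -0.1, 10.5]
gripper_width: 0.002
```

```bash
python3 -m jog '{"rot":[[0,0,0],[0,0,0],[0,0,0],[0,0,0]],"delta_pos":[[0.24,-0.97,0],[0.24,-0.97,0],[0.24,-0.97,0],[0,0,0]],"grip":[0,0,0,0]}'
python3 -m jog '{"rot":[[0,0,0],[0,0,0],[0,0,0]],"delta_pos":[[0.24,-0.97,0],[0.24,-0.97,0],[0,0,0]],"grip":[0,0,0]}'
```

```text
time_s: 7.15
tcp_pos: [0.5696, 0.0059, 0.1044]
ee_rot: [[0.243, -0.97, 0.003], [-0.97, -0.243, -0.0], [0.001, -0.002, -1.0]]
wrist_force: [-1.1, -0.3, 10.2]
gripper_width: 0.004
time_s: 7.4
tcp_pos: [0.5701, 0.004, 0.1044]
ee_rot: [[0.243, -0.97, 0.003], [-0.97, -0.243, -0.0], [0.001, -0.002, -1.0]]
wrist_force: [-1.0, -0.9, 10.9]
gripper_width: 0.001
```

```bash
python3 -m jog '{"rot":[[0,0,0],[0,0,0],[0,0,0]],"delta_pos":[[0.24,-0.97,0],[0.24,-0.97,0],[0,0,0]],"grip":[0,0,0]}'
python3 -m jog '{"rot":[[0,0,0],[0,0,0]],"delta_pos":[[0.24,-0.97,0],[0,0,0]],"grip":[0,0]}'
```

```text
time_s: 7.65
tcp_pos: [0.5705, 0.0025, 0.1044]
ee_rot: [[0.243, -0.97, 0.003], [-0.97, -0.243, 0.0], [0.0, -0.003, -1.0]]
wrist_force: [-2.3, 0.9, 9.9]
gripper_width: 0.004
time_s: 7.82
tcp_pos: [0.5706, 0.0023, 0.1044]
ee_rot: [[0.243, -0.97, 0.002], [-0.97, -0.243, 0.001], [-0.001, -0.003, -1.0]]
wrist_force: [-3.1, 5.3, 11.8]
gripper_width: 0.007
```

Motion stopped at 132 mm (11 notches) with force rising to about 5 N, so this is the end stop. Next: lift straight up to release the button, then clear.

```bash
python3 -m jog '{"rot":[[0,0,0],[0,0,0],[0,0,0],[0,0,0],[0,0,0],[0,0,0],[0,0,0],[0,0,0],[0,0,0]],"delta_pos":[[0,0,-0.3],[0,0,-0.2],[0,0,2],[0,0,3],[0,0,4],[0,0,5],[0,0,8],[0,0,10],[0,0,10]],"grip":[0,0,0,0,0,0,0,0,0]}'
python3 -m jog '{"rot":[[0,0,0],[0,0,0],[0,0,0],[0,0,0],[0,0,0],[0,0,0],[0,0,0],[0,0,0],[0,0,0],[0,0,0]],"delta_pos":[[0,0,20],[-5,20,25],[-10,25,25],[-20,25,25],[-30,20,0],[-30,20,0],[-30,20,0],[-30,20,0],[0,0,0],[0,0,0]],"grip":[0,0,0,0,0,0,0,0,0,0]}'
python3 - <<'E'
from station import r,vision
import cv2,numpy as np
t=vision.capture("top");s=vision.capture("scene")
f=lambda x:cv2.convertScaleAbs(cv2.resize(x[:,:,::-1],None,fx=2.6,fy=2.6,interpolation=3),alpha=1.5)
cv2.imwrite("pics/g.png",f(s["frame"][115:345,130:430]))
cv2.imwrite("pics/gt.png",f(t["frame"][140:340,210:510]))
E
```

```text
time_s: 8.57
tcp_pos: [0.5695, 0.0009, 0.1444]
ee_rot: [[0.242, -0.97, -0.001], [-0.97, -0.242, -0.001], [0.0, 0.002, -1.0]]
wrist_force: [-0.0, 0.7, 0.6]
gripper_width: 0.006
time_s: 9.4
tcp_pos: [0.4139, 0.152, 0.2402]
ee_rot: [[0.246, -0.969, 0.002], [-0.969, -0.246, 0.001], [-0.001, -0.002, -1.0]]
wrist_force: [0.4, -0.0, -0.3]
gripper_width: 0.007
```

View pics/g.png

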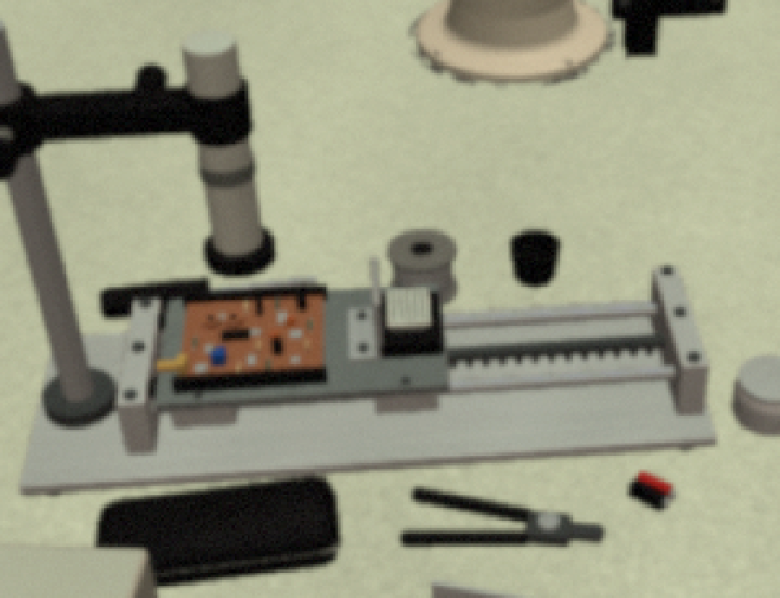

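View pics/gt.png

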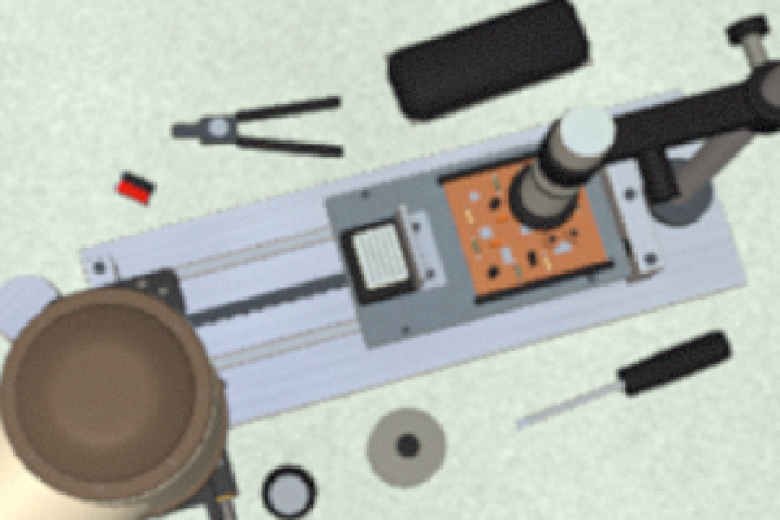

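The carriage is against the microscope-end block with the board under the tube and nothing else displaced. I'll do a numeric check of the pad position and height (top pad centre about (381,256), scene about (409,309) in the crops), then hand in.

```bash
python3 - <<'E'
from station import r,vision,finish_job
from h import *
t=vision.capture("top");s=vision.capture("scene")
a=np.radians(14.01);R=np.array([[np.cos(a),-np.sin(a)],[np.sin(a),np.cos(a)]])
def chk(tu,su):
  for z in(.079,.088):
    print(z,[1e3*R.T@(hit(c,*p,z)[:2]-[.5677,.0094]) for c,p in((t,tu),(s,su))])
chk((287.9,257.4),(359.2,228.7))
chk((210+381/2.6,140+256/2.6),(130+409/2.6,115+309/2.6))
S=r.sense();print(S["time_s"],S["wrist_force"])
finish_job()
E
```

```text
0.079 [array([  1.19872267, 126.55044751]), array([ -8.72120621, 133.16073228])]
0.088 [array([ -0.49964348, 126.60637133]), array([  2.58381577, 131.12839978])]
0.079 [array([ 1.60389069, -5.07583838]), array([-7.36096902, -0.63286243])]
0.088 [array([-0.09780255, -3.93904699]), array([ 3.92445994, -0.73801666])]
9.6 [ 0.7686249   0.05358041 -0.14369131]
the job is handed in; nothing more can be done
```

The carriage is at the end stop at the microscope end, the lock button is back up, and the arm is clear. I handed the job in at 9.6 s.

I pressed the button with the closed fingertips until it bottomed, at about 11 N. I then slid the carriage 132 mm (11 notches) until it stopped, with about 5 N along the rails. Lifting straight up let the button spring back.

**Final checks:**
- **Carriage position:** the top camera puts the button's centre at stage y of about -4 mm. The expected value is -5 mm. The scene camera reads about 3 mm differently, and it disagreed by about 4–5 mm at the start too.
- **Button:** the two cameras agree better with the button up (88 mm) than down (79 mm), and it looks raised in the pictures. I did not test the lock by pushing the carriage.
- **Surroundings:** the wrist force is about 0.8 N, close to zero. The pictures show the board under the microscope and the loose items apparently where they were. The arm hides part of the flux tin in the last top picture.

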